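Switch on the guarded output of the gel power supply

TASK

Switch on the power supply that has the red guard: with a fingertip lift its hinged guard up and back, push the toggle beneath it fully over to the back of the supply, then bring the guard back down so that it drops shut over the toggle. Only push with the fingers, gently: pinch or grip nothing, and never force the guard or toggle against its stop. Leave the blue-guarded supply switched off with its guard shut, and everything else on the bench where it stands.

Things in the scene. Friction and masses are not known exactly. Their poses are not given: they have to be found in the camera images.
- red_supply: white bench power supply, 180 deep (x) x 150 wide (y) x 65 mm high, fixed to the bench, lying flat; blue front panel. Origin: centre of its underside; x points from its front to its back, y to its left, z up. On its top: the red guard over a black toggle. The guard hinge line runs along y at x=+34, z=75 mm; the toggle pivots about y at x=0, z=65 mm.
- red_guard (a joint): angle of the red tinted guard: 0 = closed over the toggle, grows as its front is lifted up and over to the back, stop at 1.65 rad (plate upright, about 37 mm behind the hinge line, facing the back). No spring or catch: let go below 0.85 rad it drops shut, above 1.05 rad it falls open and rests on the stop until pushed back from behind past this balance point. 45 g.
- red_guard_lip (a point): middle of the free front edge, on the underside, of the red guard; moves with it, 88 mm from the hinge line. The guard is a rigid hood with open front: top plate 80 (x) x 65 mm, 3 mm thick, closed underside at z=111 mm over the bench, its last 16 mm an opaque lip past the cheeks (edge at x=-46 mm of the supply); two side cheeks, 59 mm apart inside, reach down to the panel.
- red_toggle (a joint): angle of the black toggle under the red guard: 0 = off, leaning 0.4 rad to the front of the supply; 0.8 = on, leaning 0.4 rad to the back. Lever 36 mm long with a black tip 16 mm wide (y), 8 mm thick; about 1.5 to 2.5 N at the tip moves it and it stays where it is left.
- red_toggle_tip (a point): middle of the tip end of the toggle under the red guard; moves with the toggle
- blue_supply: white bench power supply, 180 deep (x) x 150 wide (y) x 65 mm high, fixed to the bench, lying flat; blue front panel. Origin: centre of its underside; x points from its front to its back, y to its left, z up. On its top: the blue guard over a black toggle. The guard hinge line runs along y at x=+34, z=75 mm; the toggle pivots about y at x=0, z=65 mm.
- blue_guard (a joint): angle of the blue tinted guard: 0 = closed over the toggle, grows as its front is lifted up and over to the back, stop at 1.65 rad (plate upright, about 37 mm behind the hinge line, facing the back). No spring or catch: let go below 0.85 rad it drops shut, above 1.05 rad it falls open and rests on the stop until pushed back from behind past this balance point. 45 g.
- blue_guard_lip (a point): middle of the free front edge, on the underside, of the blue guard; moves with it, 88 mm from the hinge line. The guard is a rigid hood with open front: top plate 80 (x) x 65 mm, 3 mm thick, closed underside at z=111 mm over the bench, its last 16 mm an opaque lip past the cheeks (edge at x=-46 mm of the supply); two side cheeks, 59 mm apart inside, reach down to the panel.
- blue_toggle (a joint): angle of the black toggle under the blue guard: 0 = off, leaning 0.4 rad to the front of the supply; 0.8 = on, leaning 0.4 rad to the back. Lever 36 mm long with a black tip 16 mm wide (y), 8 mm thick; about 1.5 to 2.5 N at the tip moves it and it stays where it is left.
- blue_toggle_tip (a point): middle of the tip end of the toggle under the blue guard; moves with the toggle
- dish_stack: stack of three culture dishes, 92 mm diameter, 45 mm high, loose; origin under its centre
- dish: single culture dish, 92 mm diameter, 15 mm high, loose; origin under its centre
- marker: marker pen lying on the bench along its x axis, 120 mm long, 14 mm thick, loose; origin on the bench under its middle
- tube_rack: green rack with glass tubes, 60 x 140 mm, 104 mm high, loose; origin under its centre
- reagent: reagent bottle, 60 mm diameter, 120 mm high, blue cap, loose; origin under its centre
- tape_roll: roll of tape lying flat, 90 mm diameter, 50 mm high, loose; origin under its centre

How it is judged:
On the way, in this order (a step that is already met when the one before it is completed fails the run):
1. the red guard is lifted (past 0.45 rad) while its toggle is still off (value of joint red_guard above 0.45 rad and value of joint red_toggle below 0.3 rad), for 0.05 s.
2. the toggle is flipped on (past 0.62 of 0.8 rad) with the guard still raised (value of joint red_toggle above 0.62 rad and value of joint red_guard above 0.2 rad), for 0.05 s.
3. the red guard is shut again over the toggle that stays on (value of joint red_guard below 0.06 rad and value of joint red_toggle above 0.62 rad), for 0.2 s.
At the end, for the whole second after the job is handed in: The toggle under the red guard is on (past 0.62 of its 0.8 rad), the red guard is shut (within 0.06 rad) and at rest; the blue guard is shut (within 0.06 rad) with its toggle off (under 0.2 rad); every loose thing is within 30 mm of where it started (all of step 3 and velocity of joint red_guard between -0.1 and 0.1 rad/s and value of joint blue_toggle below 0.2 rad and value of joint blue_guard below 0.06 rad and distance of each of dish_stack, dish, marker, tube_rack, reagent, tape_roll from where it was at the start of the episode below 0.03 m); the robot touches nothing.
It fails at once if the red guard is pinched or forced (finger force over 25 N) (contact force between the fingers and red_guard above 25 N).
It fails at once if the toggle is pinched or forced (finger force over 30 N) (contact force between the fingers and red_toggle above 30 N).
It fails at once if the blue-guarded supply's guard is opened (past 0.25 rad) or its toggle moved (past 0.2 rad) (value of joint blue_guard above 0.25 rad or value of joint blue_toggle above 0.2 rad).
It fails at once if a loose thing on the bench is lifted, carried or knocked more than 30 mm (distance of any of dish_stack, dish, marker, tube_rack, reagent, tape_roll from where it was at the start of the episode above 0.03 m).
It also fails if it takes over 54 s, if anything falls off the work surface, if the arm or the gripper's body presses on something with over 40 N, if the wrist force passes 120 N, or if a joint passes its speed limit or range.

ROBOT

A 6-joint arm with a two-finger parallel gripper is mounted at the origin on the work surface. World frame = base frame: x ahead of the robot, y to its left, z up, the work surface at z = 0. Lengths are in m, angles in rad, forces in N, time in s.
With the tool pointing down it reaches from about 0.4 to 0.825 m from the base axis. Payload 7 kg.
Tool frame: the origin (TCP) lies on the centre line of the jaws, within the pads' length; the fingertips stand 22 mm ahead of it and the grasp point (between the pads) lies 3 mm ahead of it; z points along the fingers, y is the line along which they close (so a half turn about z gives the same grasp; the last joint's range is limited). The gripper opens to 88 mm and grips with 3 to 60 N. Pads are 19 mm wide; open, the fingers measure 130 mm over their backs; the gripper's body (78 mm by 193 mm) begins 47 mm behind the grasp point.
Start: joints at [1.494, 0.359, 0.012, 0, -1.224, -0.288], TCP at [0.241, 0.631, 0.249] pointing down, gripper open.
Joint ranges: [-3.07, 3.07], [-1.43, 2.12], [-1.02, 1.25], [-3.03, 1.67], [-3.05, -0], [-3.03, 3.03]. Speed limits (rad/s): [2.39, 2.39, 3.01, 3.14, 3.14, 3.14].

INTERFACE

Orientations are given as [roll, pitch, yaw] about the fixed x, y, z axes, in that order (R = Rz(yaw) Ry(pitch) Rx(roll)).
In Python, from station import monitor, viewer, order gives the robot as it stands. The module is installed in compiled form; this text tells all that it offers.
- The arm moves only by the tool servo_tool, never from a script. Its argument "targets" is a list of rows, each an object with "angular": the turn, a rotation vector about the tool's x, y, z in degrees, a list of three; "xyz": the shift along the tool's x, y, z in cm, a list of three; "claw": the finger opening in cm, from 0 to 8.76. A call has 1 to 20 rows; each row shifts and turns the commanded pose from where the row before left it, along the tool's axes as they then stand; what a row does not reach is not made up. A row lasts 1/10 s, in which the tool goes at most 50 mm and 8.59 degrees, less where a joint would pass 70% of its speed; a pose out of reach is approached as far as the arm can. A call is refused whole if a number of a shift passes 5 or a number of a turn 8.59, either way. A call with a gripper value outside its range is refused whole. The fingers move at their own pace and stop on an object; "force" is the grip in N (left out, the last holds). Time passes only in rows, so rows that do not move let the fingers close. It gives the time, the measured TCP pose, the force, the opening and the grip force at its end, in the units of the state.
- monitor.get_state(): the state, without advancing time (a new reading comes with each control period).
- viewer.grab_frame(name): name is "scene" or "side" or "wrist"; returns a dict with "color" (384x512x3 uint8, blue, green, red), "fovy" (degrees; the focal length in pixels is half the picture's height over the tangent of half this angle, whatever the lens; pixels are square), "cx", "cy" (the principal point, pixels), "R" (3x3) and "t" (3): a world point X has camera coordinates R X + t. Camera axes: x right, y down, z forward; pixel columns grow to the right and rows downward; lengths in m; the calibration is good to about 2 mm. A picture is of the moment at which its call begins. There is no depth.
- order.job_done(): hands the job in; it is judged then, once.
The state is a dict: "t": time; "q": joint angles; "qd": joint speeds; "joint_efforts": joint torques, N m; "eef_pos": TCP position; "ee_rot": TCP orientation; "force": force on the tool from outside, world axes, zero at the start; "moment": the same for the moment, N m; "width": finger opening in m; "gripper_force": force on a finger pad.
Only numpy, scipy, OpenCV 4.12 (cv2) and the standard library are available. Lean on these libraries where they do the work, as an engineer would, in place of code of your own. Each camera call takes 0.05 s, during which the arm holds its last target. There are 200 camera calls.

## Working session

There is one attempt and no reset: what is moved stays moved. The work goes in short steps, Python scripts to look and compute and a tool call to move; the robot and the scene stay as the last step left them, time stands still between calls to the robot, and variables do not carry over. Pictures are saved under pics/ and viewed, at most 10 in all, crops included, and the job is handed in when it is done.

Besides the shell and the picture viewer there is one more tool, called after "Call:" as name(argument=value, ...), one argument or row to a line, values as JSON. servo_tool: Moves the arm, as the interface text tells. Its arguments: {"type":"object","properties":{"targets":{"type":"array"},"force":{"type":"number"}},"required":["targets"]}

```bash
mkdir -p pics; python3 - <<'E'
from station import monitor, viewer
import cv2,pickle
s=monitor.get_state();print({k:s[k] for k in('t','eef_pos','ee_rot','width','force')})
d={}
for n in('scene','side','wrist'):
    f=viewer.grab_frame(n);d[n]=f;cv2.imwrite(f'pics/{n}0.png',f['color']);print(n,f['fovy'],f['cx'],f['cy'],f['R'],f['t'])
pickle.dump(d,open('f0.pkl','wb'))
E
```

```text
{'t': 0.0, 'eef_pos': array([0.24068207, 0.63015026, 0.24764742]), 'ee_rot': array([ 3.13995578e+00, -1.43233426e-04, -3.64865470e-01]), 'width': 0.08755250525354434, 'force': array([-0.46440216, -0.84773278,  0.7986821 ])}
scene 46.23813617835989 260.59786051205015 186.82959566421962 [[ 0.78101044  0.62446723 -0.00796133]
 [ 0.44893569 -0.57024682 -0.68795008]
 [-0.4341422   0.53372207 -0.72571434]] [-0.44866778 -0.1876806   1.71789435]
side 42.14692682036513 253.79498041759012 198.99522871709812 [[ 8.34228033e-01 -5.51419433e-01  4.44945275e-04]
 [-2.61103493e-01 -3.95727102e-01 -8.80468640e-01]
 [ 4.85683595e-01  7.34395445e-01 -4.74104182e-01]] [-0.49948331  0.24801123  1.00130861]
wrist 62.15195433393228 258.2107854951656 185.892570153411 [[-0.35701405 -0.93409846  0.00101663]
 [-0.88826834  0.33983402  0.30901811]
 [-0.28899883  0.10942077 -0.95105561]] [ 0.67506044 -0.03926617  0.39266465]
```

View pics/scene0.png

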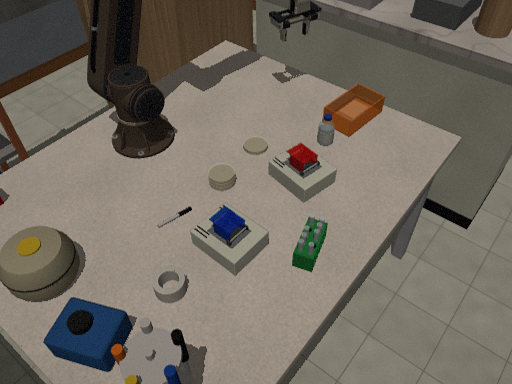

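View pics/side0.png

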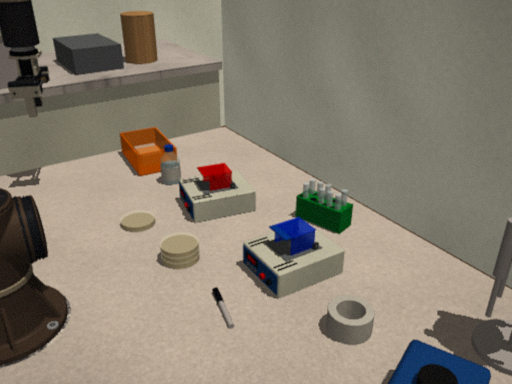

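The red supply is around (302,170) in the scene view and (217,190) in the side view, with its front towards the robot. The reagent bottle stands to its left and the tube rack behind and to its right. I'll enlarge both to measure them.

```bash
python3 - <<'E'
import pickle,cv2,numpy as np
d=pickle.load(open('f0.pkl','rb'))
a=d['scene']['color'][130:205,255:345]; b=d['side']['color'][145:225,165:265]
f=lambda i:cv2.resize(i,None,fx=8,fy=8,interpolation=cv2.INTER_CUBIC)
A=cv2.resize(a,(720,600),interpolation=cv2.INTER_CUBIC);B=cv2.resize(b,(750,600),interpolation=cv2.INTER_CUBIC)
cv2.imwrite('pics/ca.png',A);cv2.imwrite('pics/cb.png',B)  # a scale 8, b scale 7.5
E
```

```text
(no output)
```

View pics/ca.png

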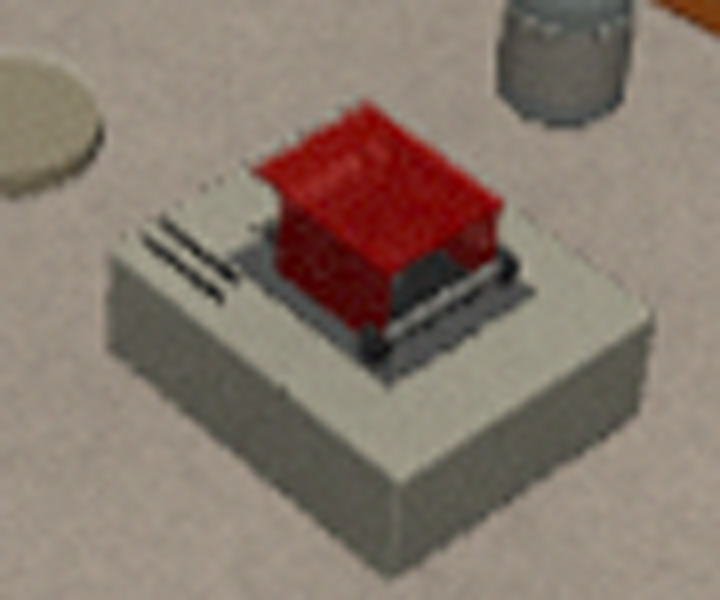

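View pics/cb.png

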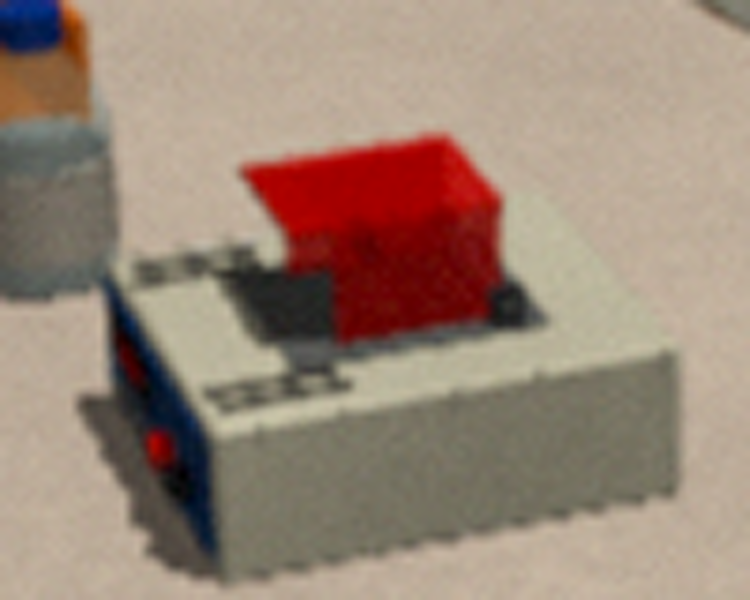

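```bash
cat > h.py <<'E'
import numpy as np, pickle
def K(f):
    h=f['color'].shape[0]; return h/2/np.tan(np.radians(f['fovy'])/2)
def proj(f,X):
    c=np.atleast_2d(X)@f['R'].T+f['t']; return c[:,:2]/c[:,2:]*K(f)+[f['cx'],f['cy']]
def plane(f,u,v,z):
    r=f['R'].T@np.array([(u-f['cx'])/K(f),(v-f['cy'])/K(f),1]); o=-f['R'].T@f['t']; return o+r*(z-o[2])/r[2]
E
python3 - <<'E'
from h import *
from scipy.optimize import least_squares
d=pickle.load(open('f0.pkl','rb'))
S=[((90,-75,0),(390,578)),((90,-75,65),(400,482)),((-90,-75,65),(108,258)),((90,75,65),(652,318)),((-90,-75,0),(110,348)),((90,75,0),(638,410)),((-46,-32.5,114),(255,170)),((-46,32.5,114),(366,100)),((34,32.5,114),(500,205)),((34,-32.5,114),(388,275))]
D=[((-90,-75,0),(220,582)),((-90,-75,65),(215,437)),((90,-75,65),(675,350)),((90,-75,0),(672,495)),((-90,75,65),(108,275)),((-46,32.5,114),(243,170)),((-46,-32.5,114),(290,237)),((34,-32.5,114),(498,203)),((34,32.5,114),(445,137))]
def W(p,L):
    c,s=np.cos(p[2]),np.sin(p[2]); L=np.array(L)/1000
    return np.c_[p[0]+c*L[:,0]-s*L[:,1],p[1]+s*L[:,0]+c*L[:,1],L[:,2]]
def res(p,sep=False):
    o=[]
    for n,P,k,off in(('scene',S,8,(255,130)),('side',D,7.5,(165,145))):
        px=(np.array([q for _,q in P])+.5)/k-.5+off
        o.append((proj(d[n],W(p,[l for l,_ in P]))-px))
    return np.vstack(o).ravel()
r=least_squares(res,[.7,.3,0],loss='soft_l1');print(r.x,np.abs(r.fun).max());print(r.fun.reshape(-1,2).round(1).tolist())
print('origin,lip,hinge,toggle0/1 tips',W(r.x,[(0,0,0),(-46,0,111),(34,0,75),(-14,0,98),(14,0,98)]).round(4))
for n,u,v,z in(('reagent',326,142,0),('dish',255,146,.015),('stack',222,172,.045),('rack',311,243,.05)):print(n,plane(d['scene'],u,v,z).round(3))
E
```

```text
[ 0.59865384  0.19303939 -0.19708111] 2.6621078574475803
[[-0.2, 2.0], [-0.2, 0.6], [-0.5, -0.9], [0.8, -0.3], [-0.8, 1.4], [0.4, 1.7], [-0.4, 0.5], [-0.0, 0.8], [0.0, -0.1], [-0.3, 0.1], [-0.1, 0.7], [-0.8, -1.1], [1.1, -1.3], [1.5, -0.1], [-1.0, -2.7], [-1.0, -0.9], [-0.4, -0.5], [-0.1, -0.7], [-0.8, -0.9]]
origin,lip,hinge,toggle0/1 tips [[0.5987 0.193  0.    ]
 [0.5535 0.202  0.111 ]
 [0.632  0.1864 0.075 ]
 [0.5849 0.1958 0.098 ]
 [0.6124 0.1903 0.098 ]]
reagent [0.562 0.409 0.   ]
dish [0.377 0.214 0.015]
stack [0.395 0.016 0.045]
rack [ 0.8   -0.046  0.05 ]
```

Call:
servo_tool(
  targets=[
    {"xyz":[3.85,2.98,0],"angular":[0,0,0],"claw":0.2},
    {"xyz":[3.85,2.98,0],"angular":[0,0,0],"claw":0.2},
    {"xyz":[3.85,2.98,0],"angular":[0,0,0],"claw":0.2},
    {"xyz":[3.85,2.98,0],"angular":[0,0,0],"claw":0.2},
    {"xyz":[3.85,2.98,0],"angular":[0,0,0],"claw":0.2},
    {"xyz":[3.85,2.98,0],"angular":[0,0,0],"claw":0.2},
    {"xyz":[3.85,2.98,0],"angular":[0,0,0],"claw":0.2},
    {"xyz":[3.85,2.98,0],"angular":[0,0,0],"claw":0.2},
    {"xyz":[3.85,2.98,0],"angular":[0,0,0],"claw":0.2},
    {"xyz":[3.85,2.98,0],"angular":[0,0,0],"claw":0.2},
    {"xyz":[0,0,0],"angular":[0,0,-4.8],"claw":0.2},
    {"xyz":[0,0,0],"angular":[0,0,-4.8],"claw":0.2},
    {"xyz":[0,0,0],"angular":[0,8,0],"claw":0.2},
    {"xyz":[0,0,0],"angular":[0,8,0],"claw":0.2},
    {"xyz":[0,0,0],"angular":[0,8,0],"claw":0.2},
    {"xyz":[0,0,0],"angular":[0,8,0],"claw":0.2},
    {"xyz":[0,0,0],"angular":[0,8,0],"claw":0.2},
    {"xyz":[0,0,0],"angular":[0,0,0],"claw":0.2},
  ],
  force=5,
)

```text
t: 1.95
eef_pos: [0.4991, 0.2081, 0.2507]
ee_rot: [3.125, -0.616, -0.197]
force: [0.2, -0.4, 0.5]
width: 0.0018
gripper_force: 0.0
```

```bash
cat >> h.py <<'E'
from scipy.spatial.transform import Rotation as Ro
P=np.array([.5987,.1930,0]); Rs=Ro.from_euler('z',-.197).as_matrix()
def where(s,edge=.0095):
    R=Ro.from_euler('xyz',s['ee_rot']).as_matrix()
    return Rs.T@(s['eef_pos']+R@[edge,0,.022]-P)*1000,R
def toward(pts,s,edge=.0095):
    "tool-frame shifts (cm) through local corner points (mm)"
    c,R=where(s,edge); print('corner',c.round(1),'rot',s['ee_rot'].round(3),'F',s['force'].round(1),'t',s['t'])
    for p in pts:
        print(p,(R.T@Rs@(np.array(p)-c)/10).round(2)); c=np.array(p)
E
python3 - <<'E'
from h import *; from station import monitor
s=monitor.get_state();print(s['q'].round(2))
L=lambda t,o:(34+88*np.cos(np.radians(155.8)-t)+5,0,75+88*np.sin(np.radians(155.8)-t)-6)
toward([(-85,0,150),(-54,0,91)]+[tuple(np.round(L(t,0),1)) for t in(0,.15,.3,.45,.6,.75,.9,1.0,1.1,1.2)],s)
E
```

```text
[ 0.98 -0.07 -0.95  0.99 -0.7  -0.39]
corner [-80.2  -5.  238.3] rot [ 3.125 -0.616 -0.197] F [ 0.2 -0.4  0.5] t 1.95
(-85, 0, 150) [-5.49 -0.61  6.92]
(-54, 0, 91) [-0.88 -0.11  6.61]
(np.float64(-41.3), np.float64(0.0), np.float64(105.1)) [ 1.85  0.01 -0.42]
(np.float64(-35.0), np.float64(0.0), np.float64(116.7)) [ 1.18  0.01 -0.58]
(np.float64(-27.0), np.float64(0.0), np.float64(127.2)) [ 1.26  0.01 -0.39]
(np.float64(-17.6), np.float64(0.0), np.float64(136.4)) [ 1.3   0.   -0.21]
(np.float64(-6.9), np.float64(0.0), np.float64(144.1)) [ 1.32  0.   -0.01]
(np.float64(4.9), np.float64(0.0), np.float64(150.1)) [ 1.31 -0.    0.19]
(np.float64(17.4), np.float64(0.0), np.float64(154.3)) [ 1.26 -0.01  0.38]
(np.float64(26.0), np.float64(0.0), np.float64(156.0)) [ 0.8  -0.01  0.36]
(np.float64(34.7), np.float64(0.0), np.float64(156.9)) [ 0.76 -0.01  0.43]
(np.float64(43.5), np.float64(0.0), np.float64(156.9)) [ 0.72 -0.01  0.51]
```

Call:
servo_tool(
  targets=[
    {"xyz":[-1.8,-0.2,2.3],"angular":[0,0,0],"claw":0.2},
    {"xyz":[-1.8,-0.2,2.3],"angular":[0,0,0],"claw":0.2},
    {"xyz":[-1.8,-0.2,2.3],"angular":[0,0,0],"claw":0.2},
    {"xyz":[0,0,0],"angular":[0,0,0],"claw":0.2},
    {"xyz":[0,0,0],"angular":[0,0,0],"claw":0.2},
    {"xyz":[0,0,0],"angular":[0,0,0],"claw":0.2},
  ],
)

```text
t: 2.55
eef_pos: [0.5082, 0.2268, 0.1815]
ee_rot: [3.114, -0.591, -0.205]
force: [1.1, -0.7, -0.4]
width: 0.0019
gripper_force: 0.0
```

```bash
python3 - <<'E'
from h import *; from station import monitor,viewer
import cv2
s=monitor.get_state();print(s['q'].round(2))
toward([(-85,0,150),(-54,0,91)],s)
a=viewer.grab_frame('side')['color'][90:250,100:300]; b=viewer.grab_frame('wrist')['color']
cv2.imwrite('pics/m1.png',np.hstack([cv2.resize(a,(400,320)),cv2.resize(b,(400,320))]))
E
```

```text
[ 0.88  0.06 -1.02  1.22 -0.57 -0.6 ]
corner [-75.2  14.7 168.6] rot [ 3.114 -0.591 -0.205] F [ 1.1 -0.7 -0.4] t 2.55
(-85, 0, 150) [-1.84  1.45  1.04]
(-54, 0, 91) [-0.72 -0.21  6.62]
```

View pics/m1.png

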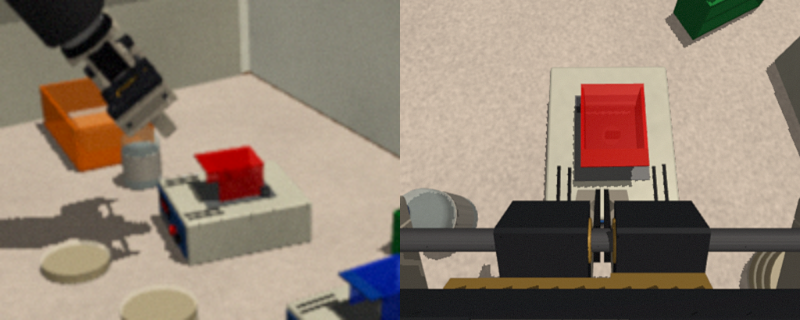

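The wrist view shows the fingers centred before the red lip. Joint 3 has reached its limit, so I'll reduce the tilt to about 20°.

Call:
servo_tool(
  targets=[
    {"xyz":[0,0,0],"angular":[0,-7,0],"claw":0.2},
    {"xyz":[0,0,0],"angular":[0,-7,0],"claw":0.2},
    {"xyz":[0,0,0],"angular":[0,0,0],"claw":0.2},
    {"xyz":[0,0,0],"angular":[0,0,0],"claw":0.2},
  ],
)

```text
t: 3.05
eef_pos: [0.5161, 0.2231, 0.1862]
ee_rot: [3.108, -0.453, -0.215]
force: [0.4, 0.3, 0.5]
width: 0.0023
gripper_force: 0.0
```

```bash
cat >> h.py <<'E'
def turn(s,alpha):
    R=Ro.from_euler('xyz',s['ee_rot']); D=Ro.from_euler('xyz',[np.pi,-np.radians(alpha),-.197])
    print('turn deg',np.degrees((R.inv()*D).as_rotvec()).round(1),'q',s['q'].round(2))
E
python3 - <<'E'
from h import *; from station import monitor
s=monitor.get_state();turn(s,20)
toward([(-75,0,140),(-56,0,95)],s)
E
```

```text
turn deg [ 2.3 -6.  -1. ] q [ 0.94  0.08 -0.85  0.78 -0.63 -0.23]
corner [-68.7  12.3 170.6] rot [ 3.108 -0.453 -0.215] F [0.4 0.3 0.5] t 3.05
(-75, 0, 140) [-1.89  1.15  2.52]
(-56, 0, 95) [-0.26 -0.2   4.87]
```

Call:
servo_tool(
  targets=[
    {"xyz":[0,0,0],"angular":[2.3,-6,-1],"claw":0.2},
    {"xyz":[0,0,0],"angular":[0,0,0],"claw":0.2},
    {"xyz":[-0.5,0.6,1.3],"angular":[0,0,0],"claw":0.2},
    {"xyz":[-0.5,0.6,1.3],"angular":[0,0,0],"claw":0.2},
    {"xyz":[0,0,0],"angular":[0,0,0],"claw":0.2},
    {"xyz":[0,0,0],"angular":[0,0,0],"claw":0.2},
  ],
)

```text
t: 3.65
eef_pos: [0.5143, 0.2082, 0.158]
ee_rot: [3.129, -0.369, -0.202]
force: [0.6, 0.8, 0.2]
width: 0.0018
gripper_force: 0.0
```

```bash
python3 - <<'E'
from h import *; from station import monitor
s=monitor.get_state();turn(s,20)
L=lambda t:(34+88*np.cos(np.radians(155.8)-t)+4,0,75+88*np.sin(np.radians(155.8)-t)-11)
toward([(-75,0,140),(-60,0,94)]+[tuple(map(float,np.round(L(t),1))) for t in(0,.15,.3,.45,.6,.75,.9,1.0,1.1,1.2)],s)
E
```

```text
turn deg [ 0.9 -1.1 -0.3] q [ 0.89  0.11 -0.84  0.66 -0.56 -0.07]
corner [-69.   -2.  140.9] rot [ 3.129 -0.369 -0.202] F [0.6 0.8 0.2] t 3.65
(-75, 0, 140) [-0.6  -0.19 -0.13]
(-60, 0, 94) [-0.26 -0.07  4.83]
(-42.3, 0.0, 100.1) [ 1.87 -0.01  0.07]
(-36.0, 0.0, 111.7) [ 1.01  0.01 -0.85]
(-28.0, 0.0, 122.2) [ 1.12  0.   -0.69]
(-18.6, 0.0, 131.4) [ 1.21  0.   -0.52]
(-7.9, 0.0, 139.1) [ 1.28 -0.   -0.33]
(3.9, 0.0, 145.1) [ 1.32 -0.   -0.13]
(16.4, 0.0, 149.3) [ 1.32 -0.01  0.06]
(25.0, 0.0, 151.0) [ 0.86 -0.01  0.15]
(33.7, 0.0, 151.9) [ 0.84 -0.01  0.23]
(42.5, 0.0, 151.9) [ 0.82 -0.01  0.32]
```

Call:
servo_tool(
  targets=[
    {"xyz":[-0.4,-0.1,1.2],"angular":[0.9,-1.1,0],"claw":0.2},
    {"xyz":[-0.2,-0.1,1.2],"angular":[0,0,0],"claw":0.2},
    {"xyz":[0,0,1.2],"angular":[0,0,0],"claw":0.2},
    {"xyz":[0,0,1.2],"angular":[0,0,0],"claw":0.2},
    {"xyz":[0,0,0],"angular":[0,0,0],"claw":0.2},
    {"xyz":[0,0,0],"angular":[0,0,0],"claw":0.2},
  ],
)

```text
t: 4.25
eef_pos: [0.5257, 0.2084, 0.1112]
ee_rot: [-3.138, -0.349, -0.203]
force: [0.4, 0.4, 0.5]
width: 0.002
gripper_force: 0.0
```

```bash
python3 - <<'E'
from h import *; from station import monitor,viewer
import cv2
s=monitor.get_state();turn(s,20)
toward([(-60,0,94),(-42,0,100)],s)
a=viewer.grab_frame('side')['color'][120:240,150:300]; b=viewer.grab_frame('wrist')['color']
cv2.imwrite('pics/m2.png',np.hstack([cv2.resize(a,(400,320)),cv2.resize(b,(400,320))]))
E
```

```text
turn deg [-0.1  0.  -0.3] q [ 0.81  0.18 -0.9   0.8  -0.41 -0.17]
corner [-58.1   0.8  93.8] rot [-3.138 -0.349 -0.203] F [0.4 0.4 0.5] t 4.25
(-60, 0, 94) [-0.17  0.08 -0.08]
(-42, 0, 100) [ 1.9  -0.01  0.05]
```

View pics/m2.png

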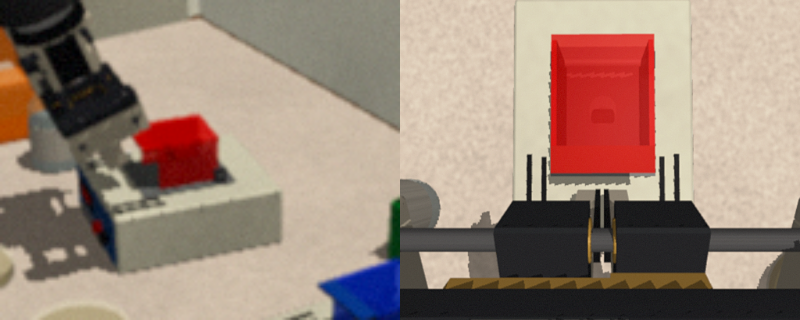

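The fingers are centred in front of the red lip and slightly below it (column ~603, lip edge at row ~172 of the wrist view). I'll start the lift.

Call:
servo_tool(
  targets=[
    {"xyz":[0.9,0,0],"angular":[0,0,0],"claw":0.2},
    {"xyz":[0.9,0,0],"angular":[0,0,0],"claw":0.2},
    {"xyz":[0.5,0,-0.43],"angular":[0,0,0],"claw":0.2},
    {"xyz":[0.5,0,-0.43],"angular":[0,0,0],"claw":0.2},
    {"xyz":[0.56,0,-0.35],"angular":[0,0,0],"claw":0.2},
    {"xyz":[0.56,0,-0.35],"angular":[0,0,0],"claw":0.2},
    {"xyz":[0.6,0,-0.26],"angular":[0,0,0],"claw":0.2},
    {"xyz":[0.6,0,-0.26],"angular":[0,0,0],"claw":0.2},
    {"xyz":[0,0,0],"angular":[0,0,0],"claw":0.2},
  ],
)

```text
t: 5.25
eef_pos: [0.5664, 0.2003, 0.1484]
ee_rot: [-3.136, -0.349, -0.204]
force: [-0.1, -0.2, 0.3]
width: 0.0021
gripper_force: 0.0
```

```bash
python3 - <<'E'
from h import *; from station import monitor,viewer
import cv2
s=monitor.get_state();turn(s,20)
L=lambda t:(34+88*np.cos(np.radians(155.8)-t)+4,0,75+88*np.sin(np.radians(155.8)-t)-11)
toward([tuple(map(float,np.round(L(t),1))) for t in(.45,.6,.75,.9,1.0,1.1,1.2)],s)
a=viewer.grab_frame('side')['color'][120:240,150:300]; b=viewer.grab_frame('wrist')['color']
cv2.imwrite('pics/m3.png',np.hstack([cv2.resize(a,(400,320)),cv2.resize(b,(400,320))]))
E
```

```text
turn deg [-0.2  0.  -0.4] q [ 0.78  0.18 -0.75  0.61 -0.52  0.07]
corner [-16.7   0.8 130.9] rot [-3.136 -0.349 -0.204] F [-0.1 -0.2  0.3] t 5.25
(-18.6, 0.0, 131.4) [-0.16  0.08 -0.11]
(-7.9, 0.0, 139.1) [ 1.27 -0.01 -0.36]
(3.9, 0.0, 145.1) [ 1.31 -0.01 -0.16]
(16.4, 0.0, 149.3) [ 1.32 -0.01  0.03]
(25.0, 0.0, 151.0) [ 0.87 -0.01  0.13]
(33.7, 0.0, 151.9) [ 0.85 -0.    0.21]
(42.5, 0.0, 151.9) [ 0.83 -0.    0.3 ]
```

View pics/m3.png

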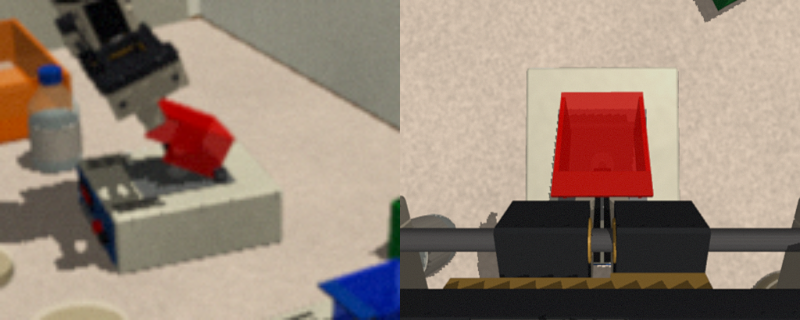

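The guard is up at about 0.45 rad, with the lip resting on the fingers. I'll continue along the arc.

Call:
servo_tool(
  targets=[
    {"xyz":[0.55,0,-0.22],"angular":[0,0,0],"claw":0.2},
    {"xyz":[0.6,0,-0.18],"angular":[0,0,0],"claw":0.2},
    {"xyz":[0.65,0,-0.1],"angular":[0,0,0],"claw":0.2},
    {"xyz":[0.65,0,-0.06],"angular":[0,0,0],"claw":0.2},
    {"xyz":[0.65,0,0],"angular":[0,0,0],"claw":0.2},
    {"xyz":[0.65,0,0.03],"angular":[0,0,0],"claw":0.2},
    {"xyz":[0.65,0,0.1],"angular":[0,0,0],"claw":0.2},
    {"xyz":[0.65,0,0.15],"angular":[0,0,0],"claw":0.2},
    {"xyz":[0.65,0,0.2],"angular":[0,0,0],"claw":0.2},
    {"xyz":[0.65,0,0.2],"angular":[0,0,0],"claw":0.2},
    {"xyz":[0,0,0],"angular":[0,0,0],"claw":0.2},
    {"xyz":[0,0,0],"angular":[0,0,0],"claw":0.2},
    {"xyz":[0,0,0],"angular":[0,0,0],"claw":0.2},
    {"xyz":[0,0,0],"angular":[0,0,0],"claw":0.2},
  ],
)

```text
t: 6.75
eef_pos: [0.6242, 0.1879, 0.1681]
ee_rot: [-3.137, -0.348, -0.203]
force: [-0.8, -0.6, -0.3]
width: 0.002
gripper_force: 0.0
```

```bash
python3 - <<'E'
from h import *; from station import monitor,viewer
import cv2
s=monitor.get_state();turn(s,0);turn(s,20)
toward([(-10,0,155),(-32,0,140),(-32,0,86),(-18,0,86)],s)
a=viewer.grab_frame('side')['color'][120:240,150:300]; b=viewer.grab_frame('wrist')['color']
cv2.imwrite('pics/m4.png',np.hstack([cv2.resize(a,(400,320)),cv2.resize(b,(400,320))]))
E
```

```text
turn deg [ -0.2 -19.9  -0.3] q [ 0.71  0.24 -0.6   0.51 -0.57  0.25]
turn deg [-0.1  0.1 -0.3] q [ 0.71  0.24 -0.6   0.51 -0.57  0.25]
corner [ 42.4  -0.  150.6] rot [-3.137 -0.348 -0.203] F [-0.8 -0.6 -0.3] t 6.75
(-10, 0, 155) [-4.78  0.02 -2.2 ]
(-32, 0, 140) [-2.58  0.02  0.66]
(-32, 0, 86) [-1.84  0.02  5.08]
(-18, 0, 86) [ 1.32 -0.01  0.48]
```

View pics/m4.png

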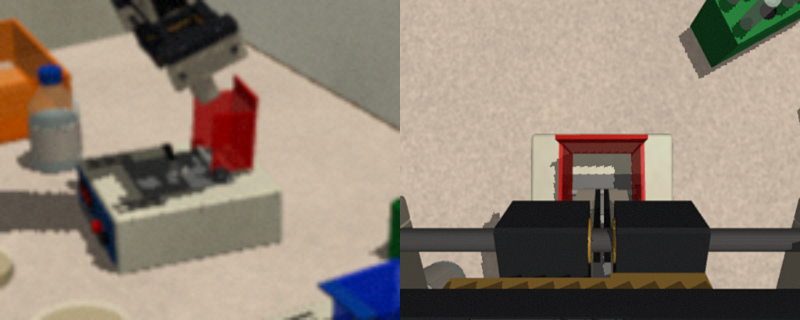

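The guard rests open on its stop and the toggle is exposed. I'll back out, lower in front of the toggle and begin to push.

Call:
servo_tool(
  targets=[
    {"xyz":[-2.4,0,-0.7],"angular":[0,0,0],"claw":0.2},
    {"xyz":[-2.5,0,-0.5],"angular":[0,0,0],"claw":0.2},
    {"xyz":[-2.5,0,-0.3],"angular":[0,0,0],"claw":0.2},
    {"xyz":[0,0,0],"angular":[0,0,0],"claw":0.2},
    {"xyz":[-0.6,0,1.7],"angular":[0,0,0],"claw":0.2},
    {"xyz":[-0.6,0,1.7],"angular":[0,0,0],"claw":0.2},
    {"xyz":[-0.6,0,1.7],"angular":[0,0,0],"claw":0.2},
    {"xyz":[0,0,0],"angular":[0,0,0],"claw":0.2},
    {"xyz":[0,0,0],"angular":[0,0,0],"claw":0.2},
    {"xyz":[0,0,0],"angular":[0,0,0],"claw":0.2},
  ],
)

```text
t: 7.85
eef_pos: [0.5525, 0.2034, 0.104]
ee_rot: [-3.136, -0.349, -0.204]
force: [0.3, 0.4, 0.3]
width: 0.0019
gripper_force: 0.0
```

```bash
python3 - <<'E'
from h import *; from station import monitor
s=monitor.get_state();turn(s,20)
toward([(-20,0,86),(-8,0,86),(0,0,86),(5,0,86)],s)
E
```

```text
turn deg [-0.2  0.  -0.4] q [ 0.75  0.22 -0.87  0.83 -0.38 -0.15]
corner [-30.8   1.1  86.6] rot [-3.136 -0.349 -0.204] F [0.3 0.4 0.3] t 7.85
(-20, 0, 86) [1.   0.11 0.42]
(-8, 0, 86) [ 1.13 -0.01  0.41]
(0, 0, 86) [ 0.75 -0.    0.27]
(5, 0, 86) [ 0.47 -0.    0.17]
```

Call:
servo_tool(
  targets=[
    {"xyz":[0.5,0.1,0.2],"angular":[0,0,0],"claw":0.2},
    {"xyz":[0.5,0,0.2],"angular":[0,0,0],"claw":0.2},
    {"xyz":[0.38,0,0.14],"angular":[0,0,0],"claw":0.2},
    {"xyz":[0.38,0,0.14],"angular":[0,0,0],"claw":0.2},
    {"xyz":[0.38,0,0.14],"angular":[0,0,0],"claw":0.2},
    {"xyz":[0.28,0,0.1],"angular":[0,0,0],"claw":0.2},
    {"xyz":[0.28,0,0.1],"angular":[0,0,0],"claw":0.2},
    {"xyz":[0.2,0,0.07],"angular":[0,0,0],"claw":0.2},
  ],
)

```text
t: 8.65
eef_pos: [0.5821, 0.1957, 0.1025]
ee_rot: [-3.137, -0.348, -0.203]
force: [-3.0, 1.0, 0.8]
width: 0.002
gripper_force: 1.2
```

Call:
servo_tool(
  targets=[
    {"xyz":[0.2,0,0.07],"angular":[0,0,0],"claw":0.2},
    {"xyz":[0,0,0],"angular":[0,0,0],"claw":0.2},
    {"xyz":[0,0,0],"angular":[0,0,0],"claw":0.2},
  ],
)

```text
t: 8.95
eef_pos: [0.584, 0.1953, 0.1025]
ee_rot: [-3.138, -0.348, -0.203]
force: [-1.6, -0.0, 0.4]
width: 0.0018
gripper_force: 0.4
```

```bash
python3 - <<'E'
from h import *; from station import monitor
s=monitor.get_state();turn(s,20)
toward([(5,0,86)],s)
E
```

```text
turn deg [-0.1  0.1 -0.3] q [ 0.7   0.26 -0.82  0.8  -0.38 -0.07]
corner [ 1.6 -0.7 85.1] rot [-3.138 -0.348 -0.203] F [-1.6 -0.   0.4] t 8.95
(5, 0, 86) [ 0.35 -0.07  0.03]
```

Call:
servo_tool(
  targets=[
    {"xyz":[0.1,0,0.04],"angular":[0,0,0],"claw":0.2},
    {"xyz":[0.1,0,0.03],"angular":[0,0,0],"claw":0.2},
    {"xyz":[0,0,0],"angular":[0,0,0],"claw":0.2},
  ],
)

```text
t: 9.25
eef_pos: [0.5859, 0.1949, 0.1023]
ee_rot: [-3.138, -0.348, -0.203]
force: [-2.6, 0.7, -0.3]
width: 0.0018
gripper_force: 1.3
```

Call:
servo_tool(
  targets=[
    {"xyz":[0.1,0,0.04],"angular":[0,0,0],"claw":0.2},
    {"xyz":[0,0,0],"angular":[0,0,0],"claw":0.2},
  ],
)

```text
t: 9.45
eef_pos: [0.5867, 0.1947, 0.1022]
ee_rot: [-3.138, -0.347, -0.203]
force: [-6.4, 2.6, -0.4]
width: 0.0021
gripper_force: 3.2
```

```bash
python3 - <<'E'
from h import *; from station import monitor,viewer
import cv2
s=monitor.get_state();turn(s,20)
toward([(5,0,86)],s)
a=viewer.grab_frame('side')['color'][150:220,180:260]
b=viewer.grab_frame('scene')['color'][130:200,265:345]
cv2.imwrite('pics/m5.png',np.hstack([cv2.resize(x,(400,350),interpolation=cv2.INTER_CUBIC) for x in(a,b)]))
E
```

```text
turn deg [-0.1  0.1 -0.3] q [ 0.7   0.26 -0.81  0.8  -0.38 -0.06]
corner [ 4.3 -0.7 84.7] rot [-3.138 -0.347 -0.203] F [-6.4  2.6 -0.4] t 9.45
(5, 0, 86) [ 0.11 -0.07 -0.1 ]
```

View pics/m5.png

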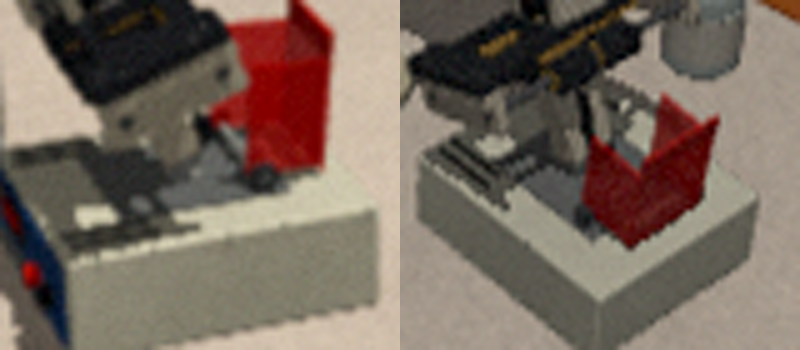

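The force rose to about 7 N at the predicted on position (corner x = 4.3 mm, predicted 4.6), and the picture shows the lever leaning back. I'll retreat, rise and turn vertical.

Call:
servo_tool(
  targets=[
    {"xyz":[-1.2,0,-0.45],"angular":[0,0,0],"claw":0.2},
    {"xyz":[-1.2,0,-0.45],"angular":[0,0,0],"claw":0.2},
    {"xyz":[1.0,0,-2.8],"angular":[0,0,0],"claw":0.2},
    {"xyz":[1.0,0,-2.8],"angular":[0,0,0],"claw":0.2},
    {"xyz":[1.0,0,-2.8],"angular":[0,0,0],"claw":0.2},
    {"xyz":[1.0,0,-2.8],"angular":[0,0,0],"claw":0.2},
    {"xyz":[0,0,0],"angular":[0,-7,0],"claw":0.2},
    {"xyz":[0,0,0],"angular":[0,-7,0],"claw":0.2},
    {"xyz":[0,0,0],"angular":[0,-6,0],"claw":0.2},
    {"xyz":[0,0,0],"angular":[0,0,0],"claw":0.2},
    {"xyz":[0,0,0],"angular":[0,0,0],"claw":0.2},
  ],
)

```text
t: 10.65
eef_pos: [0.5621, 0.1989, 0.2213]
ee_rot: [-3.138, 0.0, -0.204]
force: [0.2, -0.2, 0.4]
width: 0.0024
gripper_force: 0.0
```

```bash
python3 - <<'E'
from h import *; from station import monitor
s=monitor.get_state();turn(s,0)
print('rear edge of tip:')
toward([(105,0,195),(105,0,140),(82,0,140),(40,0,140),(15,0,140)],s,-.0095)
E
```

```text
turn deg [-0.2  0.  -0.4] q [ 0.67  0.25 -0.21 -0.   -1.11  0.7 ]
rear edge of tip:
corner [-46.6  -1.2 199.3] rot [-3.138  0.    -0.204] F [ 0.2 -0.2  0.4] t 10.65
(105, 0, 195) [15.16 -0.22  0.42]
(105, 0, 140) [0.   0.02 5.5 ]
(82, 0, 140) [-2.3   0.02  0.  ]
(40, 0, 140) [-4.2   0.03  0.  ]
(15, 0, 140) [-2.5   0.02  0.  ]
```

Call:
servo_tool(
  targets=[
    {"xyz":[3.8,0,0],"angular":[0,0,0],"claw":0.2},
    {"xyz":[3.8,0,0],"angular":[0,0,0],"claw":0.2},
    {"xyz":[3.8,-0.1,0],"angular":[0,0,0],"claw":0.2},
    {"xyz":[3.8,-0.1,0],"angular":[0,0,0],"claw":0.2},
    {"xyz":[0,0,0],"angular":[0,0,0],"claw":0.2},
    {"xyz":[0,0,0],"angular":[0,0,0],"claw":0.2},
    {"xyz":[0,0,2],"angular":[0,0,0],"claw":0.2},
    {"xyz":[0,0,2],"angular":[0,0,0],"claw":0.2},
    {"xyz":[0,0,1.9],"angular":[0,0,0],"claw":0.2},
    {"xyz":[0,0,0],"angular":[0,0,0],"claw":0.2},
    {"xyz":[0,0,0],"angular":[0,0,0],"claw":0.2},
  ],
)

```text
t: 11.75
eef_pos: [0.7099, 0.1716, 0.1636]
ee_rot: [-3.138, 0.0, -0.2]
force: [0.6, -0.1, 0.3]
width: 0.0017
gripper_force: 0.0
```

```bash
python3 - <<'E'
from h import *; from station import monitor
s=monitor.get_state();turn(s,0)
toward([(82,0,140),(40,0,140),(20,0,140)],s,-.0095)
E
```

```text
turn deg [-0.2  0.  -0.2] q [ 0.5   0.5   0.04 -0.   -1.11  0.87]
corner [103.7   0.9 141.6] rot [-3.138  0.    -0.2  ] F [ 0.6 -0.1  0.3] t 11.75
(82, 0, 140) [-2.17  0.1   0.16]
(40, 0, 140) [-4.2   0.01  0.  ]
(20, 0, 140) [-2.    0.01  0.  ]
```

Call:
servo_tool(
  targets=[
    {"xyz":[-0.7,0,0],"angular":[0,0,0],"claw":0.2},
    {"xyz":[-0.7,0,0],"angular":[0,0,0],"claw":0.2},
    {"xyz":[-0.5,0,0],"angular":[0,0,0],"claw":0.2},
    {"xyz":[-0.5,0,0],"angular":[0,0,0],"claw":0.2},
    {"xyz":[-0.5,0,0],"angular":[0,0,0],"claw":0.2},
    {"xyz":[-0.5,0,0],"angular":[0,0,0],"claw":0.2},
    {"xyz":[-0.5,0,0],"angular":[0,0,0],"claw":0.2},
    {"xyz":[-0.5,0,0],"angular":[0,0,0],"claw":0.2},
  ],
)

```text
t: 12.55
eef_pos: [0.6672, 0.1801, 0.1626]
ee_rot: [-3.138, 0.001, -0.202]
force: [-0.1, 0.4, 0.1]
width: 0.0019
gripper_force: 0.1
```

Call:
servo_tool(
  targets=[
    {"xyz":[-0.5,0,0],"angular":[0,0,0],"claw":0.2},
    {"xyz":[-0.5,0,0],"angular":[0,0,0],"claw":0.2},
    {"xyz":[-0.5,0,0],"angular":[0,0,0],"claw":0.2},
    {"xyz":[-0.5,0,0],"angular":[0,0,0],"claw":0.2},
    {"xyz":[-0.5,0,0],"angular":[0,0,0],"claw":0.2},
    {"xyz":[-0.5,0,0],"angular":[0,0,0],"claw":0.2},
    {"xyz":[-0.5,0,0],"angular":[0,0,0],"claw":0.2},
    {"xyz":[-0.5,0,0],"angular":[0,0,0],"claw":0.2},
    {"xyz":[0,0,0],"angular":[0,0,0],"claw":0.2},
    {"xyz":[0,0,0],"angular":[0,0,0],"claw":0.2},
    {"xyz":[0,0,0],"angular":[0,0,0],"claw":0.2},
    {"xyz":[0,0,-3],"angular":[0,0,0],"claw":0.2},
    {"xyz":[0,0,-4],"angular":[0,0,0],"claw":0.2},
    {"xyz":[0,0,-4],"angular":[0,0,0],"claw":0.2},
    {"xyz":[-4,0,0],"angular":[0,0,0],"claw":0.2},
    {"xyz":[-4,0,0],"angular":[0,0,0],"claw":0.2},
    {"xyz":[-4,0,0],"angular":[0,0,0],"claw":0.2},
    {"xyz":[0,0,0],"angular":[0,0,0],"claw":0.2},
    {"xyz":[0,0,0],"angular":[0,0,0],"claw":0.2},
  ],
)

```text
t: 14.45
eef_pos: [0.5105, 0.212, 0.2737]
ee_rot: [-3.136, -0.0, -0.2]
force: [0.8, -1.0, 0.6]
width: 0.0021
gripper_force: 0.0
```

```bash
python3 - <<'E'
from h import *; from station import monitor,viewer
import cv2
s=monitor.get_state();toward([],s)
a=viewer.grab_frame('side')['color'][145:225,165:265]
b=viewer.grab_frame('wrist')['color']
cv2.imwrite('pics/m6.png',np.hstack([cv2.resize(x,(400,320),interpolation=cv2.INTER_CUBIC) for x in(a,b)]))
E
```

```text
corner [-80.7   1.4 251.7] rot [-3.136 -0.    -0.2  ] F [ 0.8 -1.   0.6] t 14.45
```

View pics/m6.png

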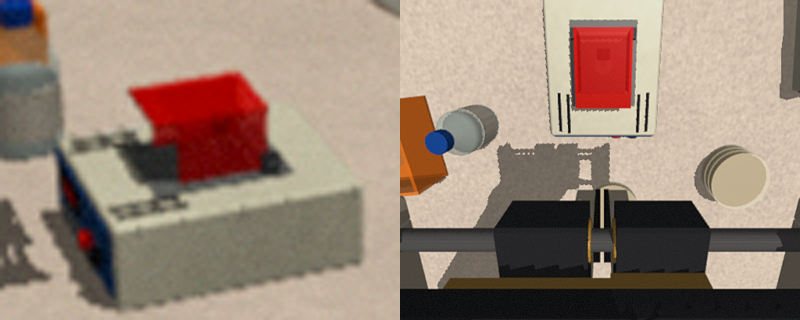

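The guard is shut: in the side view its lip is back at its starting place. Through it, the toggle tip shows at the back (wrist view ~(603,53)). The bench is undisturbed, so I'll hand in.

```bash
python3 -c "
from station import order;print(order.job_done())"
```

```text
the job is handed in; nothing more can be done
None
```

I lifted the red guard, pushed its toggle on and dropped the guard shut over it. The job was handed in about 14.5 s into the 54 s limit, with no verdict returned. The final pictures showed the guard closed, the toggle back and nothing disturbed in view; I didn't look at the blue supply again, but the arm never went near it.

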